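# Set the stop pin, then hold a strip against fence and board for sawing

## Task

Get the sawing board ready for the next cut and finish while holding the work: take the red-topped stop pin from the dowel rack and drop it, tapered end down, fully home in the middle of the board's three stop holes, and let go of it. Then lay the reddish-brown wooden strip flat on the board, to the right of the pin (the saw-slot side), its end butted against the pin and its long edge flush against the fence, and with the fingers press it firmly, with some 15 N, diagonally down and into the fence so that it bears on fence and board together; the job ends holding that push, so do not let go. Leave everything else where it stands.

Things in the scene. Friction and masses are not known exactly. Their poses are not given: they have to be found in the camera images.
- pin_center (a point): stop pin: wooden dowel 19 mm thick, 100 mm long, 25 g, red-painted top end 18 mm long, lower end tapered over 5 mm to 12 mm. It stands upright in one of the rack's three holes (which one varies), 65 mm of it above the rack. This point is on its axis half-way up, 50 mm above the foot; z points to the red end
- pin_foot (a point): the middle of the tapered foot end of the stop pin
- rack: fixed plywood dowel rack, 180 mm (its x) by 50 mm (its y) by 45 mm tall, three holes 20.5 mm wide, 35 mm deep, at x = -58, 0 and 58 mm; origin under its centre. It stands to one side of the sawing board (left or right varies)
- board: fixed beech sawing board, 180 mm (its x) by 300 mm (its y) by 27 mm thick, on a 3 mm rubber mat, so its top is 30 mm above the table; origin under its centre, on the mat. Across its far (+x) side runs the fence. Three stop holes 20.5 mm wide go through it (27 mm deep), in a row parallel to the fence at x = 32.5 mm, y = 20, 60 and 100 mm
- board_hole1 (a point): centre of the mouth of the middle stop hole, level with the top of the board; the hole's axis is 22.5 mm from the fence's face
- fence: fixed dark wooden fence on the board, 25 mm thick, 26 mm tall above the board, from y = -110 to y = 150 mm along its own y axis, with a 3 mm saw slot at y = -70 mm. Origin at the foot of its working face, in the middle of the board's length, on the board's top (same axes as the board); the working face is the plane x = 0 and looks to -x, roughly towards the robot, so the work is pushed to +x
- strip_center (a point): loose planed reddish-brown hardwood strip, 180 mm long (its x), 45 mm wide (its y), 22 mm thick (its z), 0.08 to 0.16 kg, waxed smooth, so it slides on board and fence with a friction of about 0.35; it lies flat on the table on the side of the sawing board where the rack is not. This point is its centre, 11 mm above its underside. Against pin and fence, laid along the fence on the -y side of the pin, it fills the board from the pin to 20 mm short of the board's right (-y) end
- strip_end_a (a point): middle of the strip's end face at -x, half-way up
- strip_end_b (a point): middle of the strip's end face at +x, half-way up
- strip: the same strip; origin at the middle of its underside
- pin: the same stop pin; origin at the middle of its foot
- marker: white marker pen with green cap, 19 mm thick, 125 mm long, standing in the rack; origin at its foot; leave alone
- brush: stencil brush, dark wooden handle 19 mm thick, pale bristles up, 128 mm long, standing in the rack; origin at its foot; leave alone
- bottle_green: green squeeze bottle with white nozzle, 56 mm wide, 185 mm tall; origin under its centre; leave alone
- bottle_dark: black squeeze bottle with white nozzle, 56 mm wide, 185 mm tall; origin under its centre; leave alone
- jar: dark jar with steel lid, 76 mm wide, 95 mm tall; origin under its centre; leave alone
- ramekin: white ramekin, 84 mm wide, 45 mm tall; origin under its centre; leave alone
- plate: white side plate, 140 mm wide, 20 mm tall; origin under its centre; leave alone
- saw: back saw lying flat, blade 260 mm along its x axis with brass back, dark wooden handle at -x, 22 mm tall; origin under the middle of the brass back; leave alone

How it is judged (in metres and radians):
On the way:
1. the stop pin stands fully home in the middle stop hole, let go (horizontal distance between pin_foot and board_hole1 below 0.004 m and z of pin_foot in the frame of board below 0.004 m and angle between pin_center's own z axis and vertical below 0.14 rad and contact force between the fingers and pin below 0.3 N), for 0.3 s.
At the end, for the whole second after the job is handed in: Pin home in the middle hole (4 mm, 8 degrees), let go; strip flat on the board right of the pin, end within 5 mm of it, parallel to the fence within 1.7 degrees, still; fingers press it (over 5 N) so that it bears on the fence and on the board with over 4 N each (all of step 1 and ((horizontal distance between strip_end_a and pin_center below 0.0145 m and y of strip_center in the frame of fence below 0 m) or (horizontal distance between strip_end_b and pin_center below 0.0145 m and y of strip_center in the frame of fence below 0 m)) and angle between the x axis of strip_center and the y axis of fence, either way round below 0.03 rad and angle between the z axis of strip_center and the z axis of board, either way round below 0.04 rad and contact force between strip and fence above 4 N and contact force between strip and board above 4 N and contact force between the fingers and strip above 5 N and linear speed of strip below 0.01 m/s); the arm keeps its last pose, push and grip.
It fails at once if the marker or the brush in the rack is disturbed (moved over 30 mm) (distance of any of marker, brush from where it was at the start of the episode above 0.03 m).
It fails at once if a squeeze bottle or the jar is disturbed (moved over 30 mm) (distance of any of bottle_green, bottle_dark, jar from where it was at the start of the episode above 0.03 m).
It fails at once if the ramekin or the plate is disturbed (moved over 30 mm) (distance of any of ramekin, plate from where it was at the start of the episode above 0.03 m).
It fails at once if the saw is disturbed (moved over 30 mm) (distance of saw from where it was at the start of the episode above 0.03 m).
It also fails if it takes over 72 s, if anything falls off the work surface, if the arm or the gripper's body presses on something with over 40 N, if the wrist force passes 120 N, or if a joint passes its speed limit or range.

## Robot

A 6-joint arm with a two-finger parallel gripper is mounted at the origin on the work surface. World frame = base frame: x ahead of the robot, y to its left, z up, the work surface at z = 0. Lengths are in mm, angles in degrees, forces in N, time in s.
With the tool pointing down it reaches from about 300 to 850 mm from the base axis. Payload 4.2 kg.
Tool frame: the origin (TCP) lies at the very end of the fingers, on their centre line; the grasp point (between the pads) lies 19 mm behind it (env.grip_depth is the distance from the TCP to the grasp point, in mm); z points along the fingers, y is the line along which they close (so a half turn about z gives the same grasp; the last joint's range is limited). The gripper opens to 91 mm and grips with 3 to 60 N. Pads are 32 mm wide; open, the fingers measure 118 mm over their backs; the gripper's body (76 mm by 178 mm) begins 60 mm behind the grasp point.
Start: joints at [-73.052, 18.312, 89.639, -0, 72.044, -1.146], TCP at [178.585, -546.581, 213.976] pointing down, gripper open.
Joint ranges: [-177.97, 177.97], [-48.28, 115.42], [12.27, 149.76], [-77.06, 257.06], [2.81, 150.46], [-146.56, 146.56]. Speed limits (degrees/s): [147.25, 147.25, 180, 180, 180, 180].

## Interface

Orientations are given as [roll, pitch, yaw] about the fixed x, y, z axes, in that order (R = Rz(yaw) Ry(pitch) Rx(roll)).
In Python, from workcell import env, cams gives the robot as it stands.
- The arm moves only by the tool apply_moves, never from a script. Its argument "deltas" is a list of rows, each a list of 5 numbers: the shift along the tool's x, y, z in m, then the turn about the tool's z in rad, then the opening, from -1 (shut) to 1 (fully open), so that 0 is half open. In form: [[tx, ty, tz, roll, gripper], ...]. A call has 1 to 5 rows; each row is the pose to reach, as a shift and turn from the pose commanded when the call began, along the tool's axes at that moment; what a row does not reach only later rows make up. A row lasts 1/10 s, in which the tool goes at most 50 mm and 8.59 degrees, less where a joint would pass 70% of its speed; a pose out of reach is approached as far as the arm can. A call with a gripper value outside its range is refused whole. The fingers move at their own pace and stop on an object; "grip_force" is the grip in N (left out, the last holds). Time passes only in rows, so rows that repeat a pose let the fingers close. It gives the time, the measured TCP pose, the force, the opening and the grip force at its end, in the units of the state.
- env.state(): the state, without advancing time (a new reading comes with each control period).
- cams.grab_frame(name): name is "scene" or "top" or "wrist"; returns the picture (400x640x3 uint8, blue, green, red); there is no depth.
- cams.get_calibration(name): a dict with "mtx" (3x3 intrinsics, pixels), "k1" (the pictures are not rectified: a ray, as slopes to the right and down, at radius r is drawn at 1 + k1 r^2 times it, then the intrinsics apply), "eye" and "attitude" of the camera in the world; the wrist camera has in their place "tool_from_camera" (4x4, takes a point from camera to tool coordinates, whose origin is the TCP and whose axes are the flange's). Camera axes: x right, y down, z forward; pixel columns grow to the right and rows downward; lengths in mm; the calibration is good to about 2 mm. A picture is of the moment at which its call begins: read the wrist's pose just before it. get_calibration takes no time and is no camera call.
- env.job_done(): hands the job in; it is judged then, once.
The state is a dict: "time_s": time; "qpos": joint angles; "qvel": joint speeds; "effort": joint torques, N m; "ee_pos": TCP position; "ee_rot": TCP orientation; "force": force on the tool from outside, world axes, zero at the start; "torque": the same for the moment, N m; "gripper_width": finger opening in mm; "gripper_force": force on a finger pad.
Only numpy, scipy, OpenCV 4.12 (cv2) and the standard library are available. Lean on these libraries where they do the work, as an engineer would, in place of code of your own. Each camera call takes 0.05 s, during which the arm holds its last target. There are 200 camera calls.

## Working session

There is one attempt and no reset: what is moved stays moved. The work goes in short steps, Python scripts to look and compute and a tool call to move; the robot and the scene stay as the last step left them, time stands still between calls to the robot, and variables do not carry over. Pictures are saved under pics/ and viewed, at most 10 in all, crops included, and the job is handed in when it is done.

Besides the shell and the picture viewer there is one more tool, called after "Request:" as name([rows], argument=value, ...), one row to a line, values as JSON. apply_moves: Moves the arm, as the interface text tells. Its arguments: {"type":"object","properties":{"deltas":{"type":"array"},"grip_force":{"type":"number"}},"required":["deltas"]}

```bash
mkdir -p pics; ls; python3 - <<'E'
from workcell import env,cams
import cv2
for n in ("scene","top"):
    cv2.imwrite(f"pics/{n}0.png",cams.grab_frame(n))
    c=cams.get_calibration(n);print(n,c)
print(cams.get_calibration("wrist"))
print(env.state())
E
```

```text
pics
scene {'mtx': array([[385.50811014,   0.        , 319.2331698 ],
       [  0.        , 385.50811014, 199.63483058],
       [  0.        ,   0.        ,   1.        ]]), 'k1': -0.07585788559105339, 'eye': array([1273.12834907,  326.00847356,  665.67833884]), 'attitude': array([-128.73910977,    0.75769609,  110.58681477])}
top {'mtx': array([[381.26053219,   0.        , 321.89673048],
       [  0.        , 381.26053219, 192.15080479],
       [  0.        ,   0.        ,   1.        ]]), 'k1': -0.007958429680125865, 'eye': array([ 475.27223974,   23.55318614, 1110.29575251]), 'attitude': array([-174.63201683,   -0.22321811,  -89.20631327])}
{'mtx': array([[285.15287722,   0.        , 317.89573703],
       [  0.        , 285.15287722, 203.84899888],
       [  0.        ,   0.        ,   1.        ]]), 'k1': 0.01072712721204702, 'tool_from_camera': array([[-2.33089802e-04, -9.69420065e-01, -2.45407178e-01,
         6.91605074e+01],
       [ 9.99999625e-01, -2.11548306e-05, -8.66241154e-04,
         5.88910259e-01],
       [ 8.34560009e-04, -2.45407288e-01,  9.69419706e-01,
        -1.70659043e+02],
       [ 0.00000000e+00,  0.00000000e+00,  0.00000000e+00,
         1.00000000e+00]])}
{'time_s': 0.1, 'qpos': array([-7.30540967e+01,  1.83472554e+01,  8.97011627e+01,  3.34644263e-04,
        7.20448435e+01, -1.14676207e+00]), 'qvel': array([-0.03267654, -0.13085875, -0.18838002, -0.04496762,  0.02257546,
        0.00491094]), 'effort': array([ 1.05213709e-03, -4.13332522e+01, -2.32510024e+01,  7.28875701e-02,
        4.21731512e-02, -6.01297870e-05]), 'ee_pos': array([ 178.42548967, -546.11859469,  213.19977694]), 'ee_rot': array([-1.79906763e+02, -2.18459818e-03,  1.80925601e+01]), 'force': array([-1.14501985,  0.70810165, -0.27661488]), 'torque': array([0.01995795, 0.00888459, 0.01846737]), 'gripper_force': 0.0, 'gripper_width': 91.15517450867594}
```

View pics/top0.png

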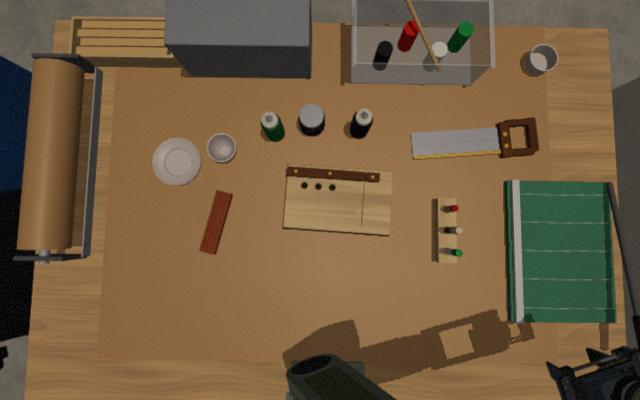

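View pics/scene0.png

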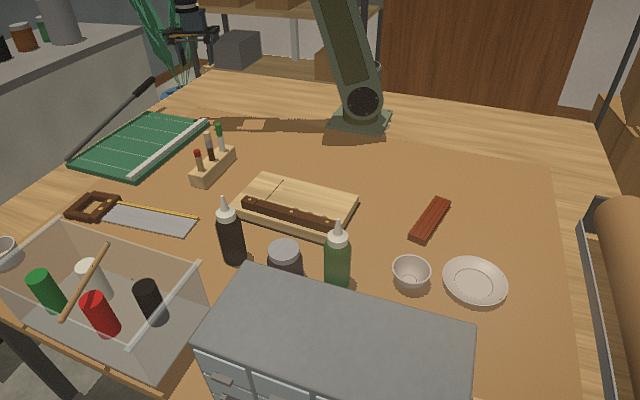

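Top picture: board around (338,203), with the middle hole near (318,186). The rack is on the right, with the red pin's top near (453,208). The strip is on the left near (216,222). I'll crop in closer.

```bash
cat > h.py <<'E'
import numpy as np, cv2
from scipy.spatial.transform import Rotation as R
from workcell import env,cams
def cam(n,st=None):
    c=cams.get_calibration(n)
    if n!="wrist": return c,R.from_euler('xyz',c['attitude'],degrees=True).as_matrix(),np.array(c['eye'])
    T=c['tool_from_camera'];Rt=R.from_euler('xyz',st['ee_rot'],degrees=True).as_matrix()
    return c,Rt@T[:3,:3],Rt@T[:3,3]+st['ee_pos']
def ray(n,uv,st=None):
    c,Rm,e=cam(n,st);d=cv2.undistortPoints(np.array([[uv]],float),c['mtx'],np.array([c['k1'],0,0,0]))[0,0]
    return e,Rm@np.r_[d,1]
def onz(n,uv,z,st=None):
    e,d=ray(n,uv,st);return e+d*(z-e[2])/d[2]
def proj(n,P,st=None):
    c,Rm,e=cam(n,st);p=(np.array(P,float)-e)@Rm;p=p[:2]/p[2]*(1+c['k1']*(p[:2]@p[:2])/p[2]**2)
    return p*c['mtx'][0,0]+c['mtx'][:2,2]
def rectf(n,mask,z):
    ct=max(cv2.findContours(mask.astype(np.uint8),0,2)[0],key=cv2.contourArea)
    P=np.array([onz(n,p[0],z)[:2] for p in ct],np.float32)
    return cv2.minAreaRect(P)
E
python3 - <<'E'
from h import *
im=cv2.imread("pics/top0.png")
a=cv2.resize(im[155:245,275:405],None,fx=6,fy=6,interpolation=2)
cv2.imwrite("pics/bd.png",a)
b=cv2.resize(im[190:270,425:475],None,fx=7,fy=7,interpolation=2)
s=cv2.resize(im[182:262,190:245],None,fx=7,fy=7,interpolation=2)
cv2.imwrite("pics/rk.png",np.hstack([b,s]))
hsv=cv2.cvtColor(im,cv2.COLOR_BGR2HSV)
m=np.zeros(im.shape[:2],bool);m[185:260,195:240]=True
st=m&((hsv[...,0]<8)|(hsv[...,0]>170))&(hsv[...,1]>120)
print(st.sum(),rectf("top",st,22))
m[:]=0;m[200:216,445:465]=True
p=m&((hsv[...,0]<8)|(hsv[...,0]>170))&(hsv[...,1]>150)
ys,xs=np.nonzero(p);print(len(xs),xs.mean(),ys.mean(),xs.min(),xs.max(),ys.min(),ys.max())
for uv in [(304,185),(318,186.5),(332,187)]: print(onz("top",uv,30))
E
```

```text
233 ((480.4813537597656, 340.3981628417969), (31.25360870361328, 17.039470672607422), 2.3121063709259033)
41 453.780487804878 207.78048780487805 450 457 205 210
[596.5767266   72.04524107  30.        ]
[592.84598872  32.07908021  30.        ]
[591.98257693  -7.835624    30.        ]
```

View pics/bd.png

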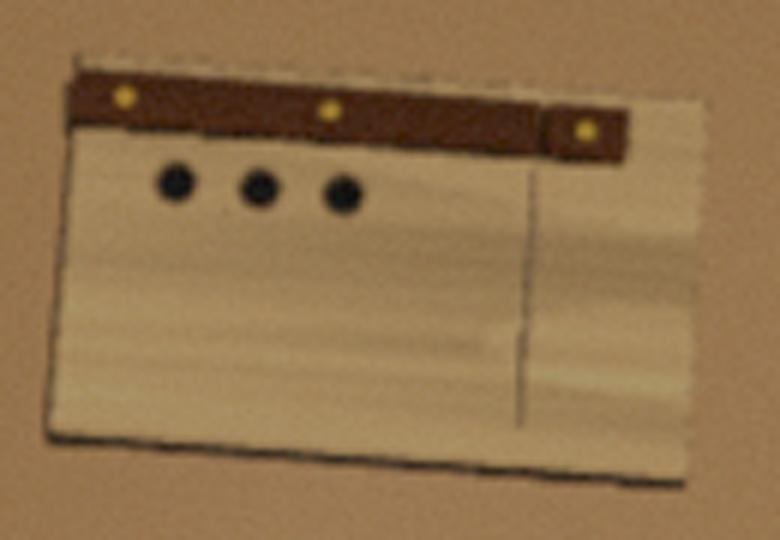

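View pics/rk.png

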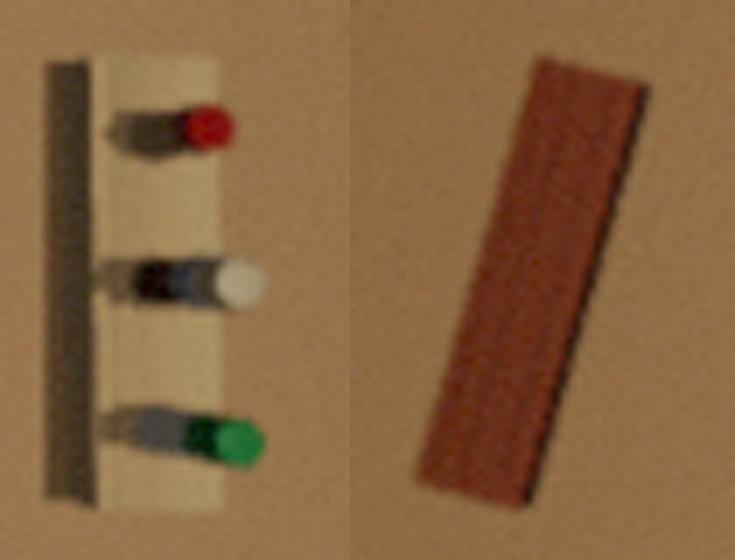

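The crops show the hole centres at crop (176,183), (260,188) and (343,194), and the fence foot line from (70,127) to (625,162). The red pin top is at (209,128). The strip's top corners are at (190,57), (288,80), (172,503) and (67,487), relative to its own half of the picture.

```bash
python3 - <<'E'
from h import *
def cr(p,s,o): return ((p[0]+.5)/s-.5+o[0],(p[1]+.5)/s-.5+o[1])
f=lambda p,z,s,o: np.round(onz("top",cr(p,s,o),z),1)
for p in [(176,183),(260,188),(343,194)]: print("hole",f(p,30,6,(275,155)))
for p in [(72,128),(625,162)]: print("fencefoot",f(p,30,6,(275,155)))
for p in [(48,436),(684,484),(704,100)]: print("board",f(p,30,6,(275,155)))
for p in [(95,57),(217,57),(222,510),(95,505)]: print("rack",f(p,45,7,(425,190)))
print("pin",f((209,128),110,7,(425,190)));print("brush",f((240,282),138,7,(425,190)));print("marker",f((240,441),135,7,(425,190)))
P=[f(p,22,7,(190,182)) for p in [(190,57),(288,80),(172,503),(67,487)]];print("strip",P,np.mean(P,0))
for a,z in [((267,118),185),((363,112),185),((312,113),95)]: print("bot",onz("top",a,z))
E
```

```text
hole [596.3  72.3  30. ]
hole [594.5  32.3  30. ]
hole [592.2  -7.1  30. ]
fencefoot [622.  122.3  30. ]
fencefoot [ 609.4 -141.2   30. ]
board [475.8 130.3  30. ]
board [ 457.5 -168.9   30. ]
board [ 639.8 -178.9   30. ]
rack [ 564.4 -305.8   45. ]
rack [ 565.1 -354.9   45. ]
rack [ 385.5 -353.6   45. ]
rack [ 386.8 -303.3   45. ]
pin [ 532.8 -328.3  110. ]
brush [ 475.3 -328.7  138. ]
marker [ 417.9 -328.7  135. ]
strip [array([580.3, 322.4,  22. ]), array([571.4, 281.9,  22. ]), array([399.5, 322.6,  22. ]), array([405.3, 365.2,  22. ])] [489.125 323.025  22.   ]
bot [745.21443314 159.99813488 185.        ]
bot [764.06611589 -78.36667432 185.        ]
bot [787.2413704   50.92662982  95.        ]
```

```bash
cat >> h.py <<'E'
def go(x,y,z,psi=None):
    s=env.state();r=s['ee_rot'];Rt=R.from_euler('xyz',r,degrees=True).as_matrix()
    d=Rt.T@(np.array([x,y,z])-s['ee_pos'])/1000
    t=0 if psi is None else -np.radians((psi-r[2]+180)%360-180)
    print("t",round(s['time_s'],2),s['ee_pos'].round(1),r.round(2),"w",round(s['gripper_width'],1),"F",s['force'].round(1),"-> delta",d.round(4),"roll",round(t,4))
E
python3 -c "
from h import *
go(532.8,-328.3,200,0)"
```

```text
t 0.1 [ 178.4 -546.1  213.2] [-179.91   -0.     18.09] w 91.2 F [-1.1  0.7 -0.3] -> delta [ 0.4045 -0.097   0.0134] roll 0.3158
```

Request:
apply_moves([
  [0.404, -0.097, 0.013, 0.316, 1],
  [0.404, -0.097, 0.013, 0.316, 1],
  [0.404, -0.097, 0.013, 0.316, 1],
  [0.404, -0.097, 0.013, 0.316, 1],
  [0.404, -0.097, 0.013, 0.316, 1],
])

```text
time_s: 0.6
ee_pos: [386.7, -418.2, 206.0]
ee_rot: [-180.0, 0.0, -0.0]
force: [-0.0, 0.1, 0.0]
gripper_width: 91.2
gripper_force: 0.0
```

```bash
python3 -c "
from h import *
go(532.8,-328.3,200,0)"
```

```text
t 0.6 [ 386.7 -418.2  206. ] [-1.7998e+02  3.0000e-02 -3.0000e-02] w 91.2 F [-0.   0.1  0. ] -> delta [ 0.1461 -0.0899  0.0059] roll -0.0006
```

Request:
apply_moves([
  [0.146, -0.09, 0.006, 0, 1],
  [0.146, -0.09, 0.006, 0, 1],
  [0.146, -0.09, 0.006, 0, 1],
  [0.146, -0.09, 0.006, 0, 1],
  [0.146, -0.09, 0.006, 0, 1],
])

```text
time_s: 1.1
ee_pos: [533.7, -327.3, 199.2]
ee_rot: [-179.9, 0.0, 0.2]
force: [0.3, 0.1, 0.9]
gripper_width: 91.1
gripper_force: 0.0
```

```bash
python3 - <<'E'
from h import *
s=env.state();im=cams.grab_frame("wrist");cv2.imwrite("pics/w1.png",im)
hsv=cv2.cvtColor(im,cv2.COLOR_BGR2HSV)
m=((hsv[...,0]<8)|(hsv[...,0]>172))&(hsv[...,1]>150)&(hsv[...,2]>40)
n,l,st,c=cv2.connectedComponentsWithStats(m.astype(np.uint8))
for i in range(1,n):
    if st[i,4]>60: print(st[i],c[i],onz("wrist",c[i],110,s).round(1))
print(proj("wrist",(532.8,-328.3,110),s))
go(532.8,-328.3,200,0)
E
```

```text
[310 196  19  22 326] [318.63496933 206.48466258] [ 534.6 -328.1  110. ]
[318.83138678 208.3244969 ]
t 1.15 [ 532.1 -328.5  199.4] [-1.7997e+02  9.0000e-02  1.4000e-01] w 91.1 F [-1.1  0.1 -1.2] -> delta [ 0.0007 -0.0002 -0.0006] roll 0.0025
```

View pics/w1.png

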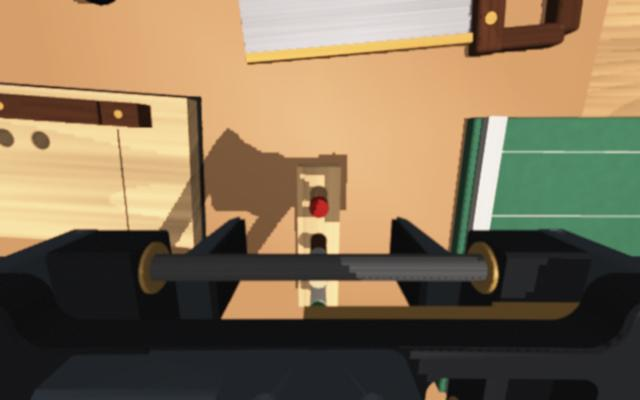

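The wrist picture puts the red top at (319,206), between the open fingers, which matches my estimate. I'll descend and grip.

Request:
apply_moves([
  [0.001, 0, 0.045, 0, 1],
  [0.001, 0, 0.09, 0, 1],
  [0.001, 0, 0.122, 0, 1],
  [0.001, 0, 0.131, 0, 1],
  [0.001, 0, 0.131, 0, 1],
])

```text
time_s: 1.65
ee_pos: [531.0, -330.0, 68.5]
ee_rot: [-179.9, 0.1, -0.1]
force: [0.9, 0.4, 0.3]
gripper_width: 91.2
gripper_force: 0.0
```

Request:
apply_moves([
  [0, 0, 0, 0, -0.5],
  [0, 0, 0, 0, -1],
  [0, 0, 0, 0, -1],
  [0, 0, 0, 0, -1],
  [0, 0, 0, 0, -1],
], grip_force=20)

```text
time_s: 2.15
ee_pos: [532.7, -329.6, 70.0]
ee_rot: [180.0, -0.0, -0.0]
force: [-0.5, -0.6, 0.0]
gripper_width: 54.1
gripper_force: 0.0
```

Request:
apply_moves([
  [0, 0, 0, 0, -1],
  [0, 0, 0, 0, -1],
  [0, 0, 0, 0, -1],
  [0, 0, 0, 0, -1],
  [0, 0, 0, 0, -1],
])

```text
time_s: 2.65
ee_pos: [532.4, -328.9, 69.2]
ee_rot: [-179.9, 0.0, -0.0]
force: [0.7, 0.8, 0.1]
gripper_width: 18.4
gripper_force: 20.0
```

Request:
apply_moves([
  [0, 0, 0, 0, -1],
  [0, 0, -0.03, 0, -1],
  [0, 0, -0.06, 0, -1],
  [0, 0, -0.1, 0, -1],
  [0, 0, -0.1, 0, -1],
])

```text
time_s: 3.15
ee_pos: [535.4, -331.8, 175.5]
ee_rot: [179.6, -0.6, -0.0]
force: [0.6, -0.4, 0.7]
gripper_width: 18.5
gripper_force: 20.0
```

```bash
python3 - <<'E'
from h import *
s=env.state();im=cams.grab_frame("wrist");cv2.imwrite("pics/w2.png",im)
for i in range(4): print(env.state()['ee_pos']); cams.grab_frame("wrist") if i<2 else 0
go(594.5,32.3,170,0)
E
```

```text
[ 534.01549015 -330.83028832  172.57750254]
[ 532.70255124 -329.99707542  170.28319218]
[ 531.99045552 -329.43723585  168.82313147]
[ 531.99045552 -329.43723585  168.82313147]
t 3.3 [ 532.  -329.4  168.8] [-1.8e+02  5.0e-02 -1.0e-02] w 18.6 F [ 0.4  1.  -1.4] -> delta [ 0.0624 -0.3617 -0.0012] roll -0.0002
```

Request:
apply_moves([
  [0.062, -0.24, 0, 0, -1],
  [0.062, -0.24, 0, 0, -1],
  [0.062, -0.24, 0, 0, -1],
  [0.062, -0.24, 0, 0, -1],
  [0.062, -0.24, 0, 0, -1],
])

```text
time_s: 3.8
ee_pos: [593.7, -87.5, 167.3]
ee_rot: [-180.0, 0.2, -0.0]
force: [0.6, -0.8, -0.9]
gripper_width: 19.0
gripper_force: 20.0
```

Request:
apply_moves([
  [0, -0.05, 0, 0, -1],
  [0, -0.1, 0, 0, -1],
  [0, -0.12, 0.02, 0, -1],
  [0, -0.122, 0.05, 0, -1],
  [0, -0.122, 0.05, 0, -1],
])

```text
time_s: 4.3
ee_pos: [590.3, 33.3, 113.9]
ee_rot: [180.0, 0.7, 0.1]
force: [-1.3, -0.4, -0.6]
gripper_width: 18.5
gripper_force: 20.0
```

Request:
apply_moves([
  [0, 0, 0, 0, -1],
  [0, 0, 0, 0, -1],
  [0, 0, 0, 0, -1],
])

```text
time_s: 4.6
ee_pos: [595.4, 31.7, 120.6]
ee_rot: [180.0, -0.1, -0.1]
force: [-0.2, -0.0, -0.6]
gripper_width: 18.4
gripper_force: 20.0
```

```bash
python3 - <<'E'
from h import *
s=env.state();w=cams.grab_frame("wrist");t=cams.grab_frame("top");c=cams.grab_frame("scene")
go(594.5,32.3,110,0)
print("scene", proj("scene",(594.5,32.3,30)),proj("scene",(594.5,32.3,110))); 
u=proj("wrist",(594.5,32.3,30),s);print(u)
f=lambda im,x,y,a,b,k:cv2.resize(im[y-b:y+b,x-a:x+a],None,fx=k,fy=k,interpolation=2)
a=f(w,320,200,80,60,5);cv2.imwrite("pics/w3.png",a)
p=proj("scene",(594.5,32.3,80)).astype(int);print(p)
cv2.imwrite("pics/s3.png",f(c,p[0],p[1],45,45,6))
E
```

```text
t 4.75 [595.   31.9 120.2] [ 1.8e+02 -9.0e-02 -6.0e-02] w 18.2 F [ 0.4 -0.1 -0.4] -> delta [-0.0005 -0.0004  0.0102] roll -0.001
scene [308.18597279 213.08227735] [307.14617568 187.78488844]
[317.02303073 208.19346054]
[307 197]
```

View pics/w3.png

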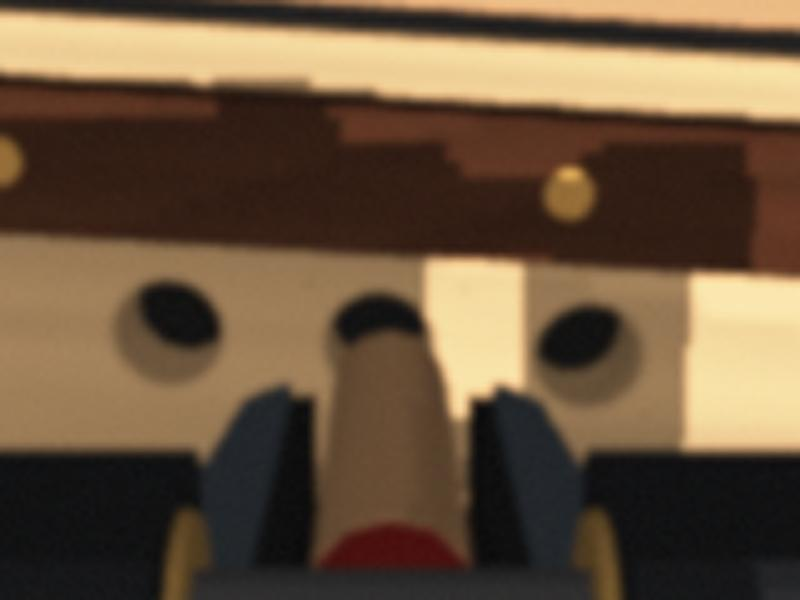

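View pics/s3.png

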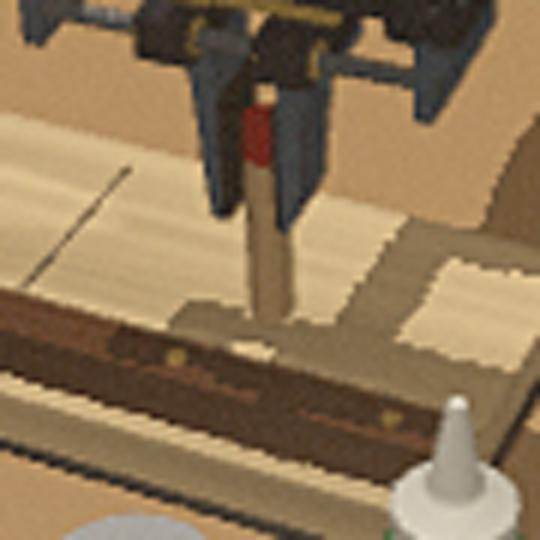

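The wrist crop shows the pin foot at about crop (385,365). The neighbouring holes are at (169,332) and (590,355), with the middle hole partly hidden. I'll compare them in world coordinates.

```bash
python3 - <<'E'
from h import *
s=env.state();s['ee_pos']=np.array([595.2,31.8,120.4]);s['ee_rot']=np.array([180,-.05,-.05])
g=lambda x,y,z:onz("wrist",((x+.5)/5-.5+240,(y+.5)/5-.5+140),z,s).round(1)
a,b=g(169,332,30),g(590,355,30);print(a,b,(a+b)/2)
for y in(355,365): print(g(385,y,60))
print("grip",g(385,328,60))
E
```

```text
[596.4  73.7  30. ] [591.8  -6.1  30. ] [594.1  33.8  30. ]
[600.2  32.6  60. ]
[598.4  32.6  60. ]
grip [604.9  32.6  60. ]
```

Request:
apply_moves([
  [-0.0015, -0.001, 0, 0, -1],
  [-0.0015, -0.001, 0.01, 0, -1],
  [-0.0015, -0.001, 0.02, 0, -1],
  [-0.0015, -0.001, 0.03, 0, -1],
  [-0.0015, -0.001, 0.033, 0, -1],
], grip_force=12)

```text
time_s: 5.25
ee_pos: [591.9, 33.4, 84.3]
ee_rot: [180.0, 0.2, -0.0]
force: [0.1, -0.2, -0.9]
gripper_width: 18.3
gripper_force: 12.0
```

Request:
apply_moves([
  [0, 0, 0.002, 0, -1],
  [0, 0, 0.004, 0, -1],
  [0, 0, 0.006, 0, -1],
  [0, 0, 0.006, 0, -1],
  [0, 0, 0.006, 0, -1],
])

```text
time_s: 5.75
ee_pos: [593.2, 33.4, 80.5]
ee_rot: [180.0, -0.0, -0.0]
force: [0.6, 0.3, -0.4]
gripper_width: 18.6
gripper_force: 12.0
```

Request:
apply_moves([
  [0, 0, 0.004, 0, -1],
  [0, 0, 0.008, 0, -1],
  [0, 0, 0.012, 0, -1],
  [0, 0, 0.016, 0, -1],
  [0, 0, 0.016, 0, -1],
])

```text
time_s: 6.25
ee_pos: [592.6, 33.4, 63.5]
ee_rot: [180.0, 0.1, -0.0]
force: [0.7, 0.0, -0.5]
gripper_width: 18.5
gripper_force: 12.0
```

Request:
apply_moves([
  [0, 0, 0, 0, -1],
  [0, 0, 0, 0, -1],
])

```text
time_s: 6.45
ee_pos: [593.2, 33.4, 64.5]
ee_rot: [180.0, -0.0, -0.0]
force: [-0.7, -0.5, -0.7]
gripper_width: 19.2
gripper_force: 12.0
```

Request:
apply_moves([
  [0, 0, 0.001, 0, -1],
  [0, 0, 0.002, 0, -0.5],
  [0, 0, 0.002, 0, 0],
  [0, 0, 0.002, 0, 0],
  [0, 0, 0.002, 0, 0],
])

```text
time_s: 6.95
ee_pos: [593.1, 33.4, 62.4]
ee_rot: [180.0, -0.0, -0.0]
force: [0.1, -0.0, 0.1]
gripper_width: 43.9
gripper_force: 0.0
```

Request:
apply_moves([
  [0, 0, 0, 0, 1],
  [0, 0, -0.03, 0, 1],
  [0, 0, -0.07, 0, 1],
  [0, 0, -0.12, 0, 1],
  [0, 0, -0.12, 0, 1],
])

```text
time_s: 7.45
ee_pos: [597.4, 33.6, 189.9]
ee_rot: [-180.0, -0.9, -0.0]
force: [0.6, -0.7, 0.5]
gripper_width: 82.9
gripper_force: 0.0
```

```bash
python3 - <<'E'
from h import *
s=env.state();w=cams.grab_frame("wrist");c=cams.grab_frame("scene")
go(489.1,323,190,166.4)
f=lambda im,x,y,a,b,k:cv2.resize(im[y-b:y+b,x-a:x+a],None,fx=k,fy=k,interpolation=2)
hs=cv2.cvtColor(w,cv2.COLOR_BGR2HSV);
cv2.imwrite("pics/p4.png",np.hstack([f(w,320,200,80,60,4)[:400],f(c,307,197,30,50,4)]))
E
```

```text
t 7.55 [593.7  33.5 183.8] [ 1.8e+02 -1.9e-01 -1.0e-02] w 90.0 F [-0.   0.5 -0.9] -> delta [-0.1046 -0.2895 -0.0065] roll -2.9044
```

View pics/p4.png

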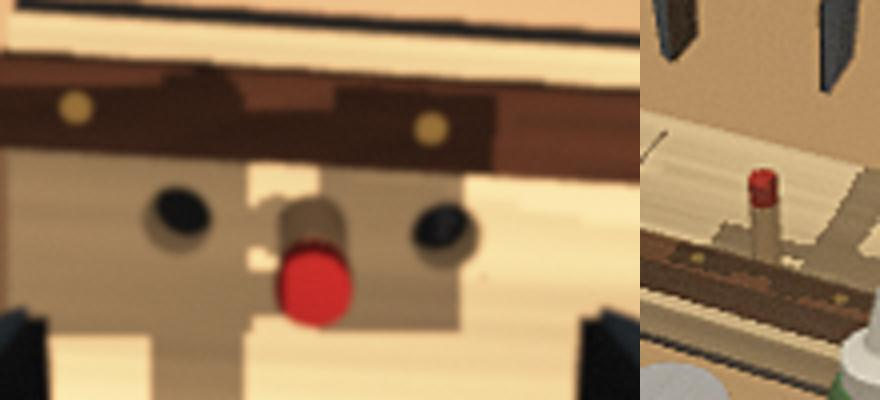

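The red top is at crop (315,287), between the two free holes, with the pin upright in the middle hole. I'll check its height by triangulation.

```bash
python3 - <<'E'
from h import *
s=env.state()
w=cams.grab_frame("wrist");c=cams.grab_frame("scene");t=cams.grab_frame("top")
s=env.state()
for n,im in(("wrist",w),("scene",c),("top",t)):
    p=proj(n,(594,33,103),s);x,y=p.astype(int);hs=cv2.cvtColor(im,cv2.COLOR_BGR2HSV)
    m=(((hs[...,0]<8)|(hs[...,0]>172))&(hs[...,1]>170)&(hs[...,2]>70)).astype(np.uint8)
    k=np.zeros_like(m);k[y-18:y+18,x-18:x+18]=1;m*=k
    ys,xs=np.nonzero(m);print(n,len(xs),(xs.min(),xs.max(),ys.min(),ys.max()) if len(xs) else 0,(xs.mean(),ys.mean()) if len(xs) else 0,"exp top@103",p,"z110",proj(n,(594,33,110),s),"85",proj(n,(594,33,85),s))
go(0,0,0)
E
```

```text
wrist 327 (np.int64(309), np.int64(327), np.int64(196), np.int64(217)) (np.float64(317.9357798165138), np.float64(206.868501529052)) exp top@103 [318.03129065 208.27539133] z110 [318.03050884 210.37796469] 85 [318.03312442 203.3454415 ]
scene 52 (np.int64(304), np.int64(310), np.int64(190), np.int64(198)) (np.float64(307.2307692307692), np.float64(193.75)) exp top@103 [307.58836472 190.04753155] z110 [307.49488648 187.72548398] 85 [307.82503973 195.9197766 ]
top 0 0 0 exp top@103 [317.48781411 183.0908271 ] z110 [317.46762718 182.78018964] 85 [317.53847151 183.87034284]
t 7.7 [592.   33.4 180.7] [ 1.7999e+02  1.9000e-01 -1.0000e-02] w 91.0 F [ 0.6  0.3 -0. ] -> delta [-0.5914  0.0335  0.1826] roll 0
```

Request:
apply_moves([
  [-0.016, -0.045, 0, -0.149, 1],
  [-0.032, -0.09, 0, -0.298, 1],
  [-0.048, -0.135, 0, -0.447, 1],
  [-0.064, -0.18, 0, -0.596, 1],
  [-0.081, -0.226, 0, -0.745, 1],
])

```text
time_s: 8.2
ee_pos: [510.6, 260.6, 180.6]
ee_rot: [-180.0, 0.2, 43.0]
force: [0.6, 0.5, -0.6]
gripper_width: 91.1
gripper_force: 0.0
```

Request:
apply_moves([
  [0.013, -0.031, 0, -0.149, 1],
  [0.026, -0.062, 0, -0.298, 1],
  [0.026, -0.062, 0, -0.447, 1],
  [0.026, -0.062, 0, -0.596, 1],
  [0.026, -0.062, 0, -0.745, 1],
])

```text
time_s: 8.7
ee_pos: [488.2, 322.7, 180.4]
ee_rot: [-179.8, 0.1, 85.8]
force: [-0.3, 0.1, 0.9]
gripper_width: 91.2
gripper_force: 0.0
```

Request:
apply_moves([
  [0, 0, 0, -0.149, 1],
  [0, 0, 0, -0.298, 1],
  [0, 0, 0, -0.447, 1],
  [0, 0, 0, -0.596, 1],
  [0, 0, 0, -0.745, 1],
])

```text
time_s: 9.2
ee_pos: [488.4, 322.2, 180.4]
ee_rot: [-179.8, -0.0, 128.4]
force: [-0.1, 0.3, -0.6]
gripper_width: 90.8
gripper_force: 0.0
```

Request:
apply_moves([
  [0, 0, 0, -0.149, 1],
  [0, 0, 0, -0.298, 1],
  [0, 0, 0, -0.447, 1],
  [0, 0, 0, -0.596, 1],
  [0, 0, 0, -0.669, 1],
])

```text
time_s: 9.7
ee_pos: [488.4, 322.2, 180.4]
ee_rot: [-179.8, -0.1, 166.6]
force: [0.2, 1.4, 1.0]
gripper_width: 91.2
gripper_force: 0.0
```

Request:
apply_moves([
  [0, 0, 0, 0, 1],
  [0, 0, 0, 0, 1],
])

```text
time_s: 9.9
ee_pos: [488.8, 322.4, 181.2]
ee_rot: [-179.9, -0.1, 166.3]
force: [0.4, 0.3, -0.3]
gripper_width: 91.0
gripper_force: 0.0
```

```bash
python3 - <<'E'
from h import *
go(489.1,323,190,166.4)
w=cams.grab_frame("wrist");cv2.imwrite("pics/w5.png",w);s=env.state()
for x,y in ((580.3,322.4),(571.4,281.9),(399.5,322.6),(405.3,365.2)): print(proj("wrist",(x,y,22),s).round(1))
E
```

```text
t 9.9 [488.8 322.4 181.2] [-1.7990e+02 -9.0000e-02  1.6628e+02] w 91.0 F [ 0.4  0.3 -0.3] -> delta [-0.0002  0.0007 -0.0089] roll -0.002
[335.4 260.9]
[302.4 261.6]
[299.2 114.6]
[337.9 110.3]
```

View pics/w5.png

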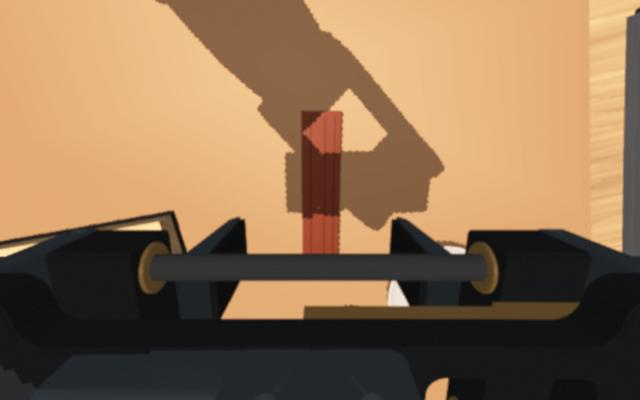

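The strip lies between the fingers (columns 302–341), aligned with the tool and about 3 mm to one side. I'll descend and grip.

Request:
apply_moves([
  [0, 0.002, 0.045, 0, 1],
  [0, 0.002, 0.09, 0, 1],
  [0, 0.002, 0.135, 0, 1],
  [0, 0.002, 0.16, 0, 1],
  [0, 0.002, 0.17, 0, 1],
])

```text
time_s: 10.45
ee_pos: [487.8, 323.4, 9.1]
ee_rot: [-179.7, -0.2, 166.3]
force: [-0.9, -1.1, 0.3]
gripper_width: 90.9
gripper_force: 0.0
```

Request:
apply_moves([
  [0, 0, 0, 0, 1],
  [0, 0, 0.002, 0, 0],
  [0, 0, 0.002, 0, -1],
  [0, 0, 0.002, 0, -1],
  [0, 0, 0.002, 0, -1],
], grip_force=25)

```text
time_s: 10.95
ee_pos: [490.2, 324.9, 11.4]
ee_rot: [179.9, 0.1, 166.4]
force: [-1.5, 0.3, 0.4]
gripper_width: 62.0
gripper_force: 0.0
```

Request:
apply_moves([
  [0, 0, 0, 0, -1],
  [0, 0, 0, 0, -1],
  [0, 0, 0, 0, -1],
  [0, 0, 0, 0, -1],
])

```text
time_s: 11.35
ee_pos: [489.7, 324.7, 10.6]
ee_rot: [180.0, 0.0, 166.4]
force: [-0.3, -0.0, 2.1]
gripper_width: 44.9
gripper_force: 25.0
```

Request:
apply_moves([
  [0, 0, -0.02, 0, -1],
  [0, 0, -0.06, 0, -1],
  [0, 0, -0.1, 0, -1],
  [0, 0, -0.13, 0, -1],
  [0, 0, -0.13, 0, -1],
])

```text
time_s: 11.85
ee_pos: [492.0, 326.1, 144.8]
ee_rot: [179.6, 0.4, 166.4]
force: [1.0, 0.7, -1.3]
gripper_width: 44.5
gripper_force: 25.0
```

Request:
apply_moves([
  [-0.016, -0.037, 0, 0.149, -1],
  [-0.033, -0.074, 0, 0.298, -1],
  [-0.05, -0.11, 0, 0.447, -1],
  [-0.066, -0.147, 0, 0.596, -1],
  [-0.082, -0.184, 0, 0.745, -1],
])

```text
time_s: 12.35
ee_pos: [525.0, 124.7, 138.6]
ee_rot: [-179.8, -0.1, 123.4]
force: [0.6, -0.6, -1.3]
gripper_width: 44.7
gripper_force: 25.0
```

Request:
apply_moves([
  [-0.037, -0.016, 0, 0.13, -1],
  [-0.074, -0.032, 0, 0.26, -1],
  [-0.111, -0.047, 0, 0.39, -1],
  [-0.148, -0.063, 0, 0.52, -1],
  [-0.185, -0.079, 0, 0.641, -1],
])

```text
time_s: 12.85
ee_pos: [561.9, -72.8, 138.5]
ee_rot: [-179.8, -0.0, 86.7]
force: [0.2, 0.4, -1.7]
gripper_width: 44.6
gripper_force: 25.0
```

Request:
apply_moves([
  [0, 0, 0, 0, -1],
  [0, 0, 0, 0, -1],
  [0, 0, 0, 0, -1],
])

```text
time_s: 13.15
ee_pos: [562.0, -70.4, 139.3]
ee_rot: [-179.9, -0.0, 87.0]
force: [-0.3, -0.9, -1.5]
gripper_width: 44.9
gripper_force: 25.0
```

```bash
python3 - <<'E'
from h import *
go(563.8,-71.1,60,87)
s=env.state();w=cams.grab_frame("wrist");t=cams.grab_frame("top")
f=lambda im,x,y,a,b,k:cv2.resize(im[y-b:y+b,x-a:x+a],None,fx=k,fy=k,interpolation=2)
cv2.imwrite("pics/w6.png",f(w,330,130,130,100,3))
E
```

```text
t 13.15 [562.  -70.4 139.3] [-1.7987e+02 -3.0000e-02  8.7020e+01] w 44.9 F [-0.3 -0.9 -1.5] -> delta [-0.0006  0.002   0.0792] roll 0.0004
```

View pics/w6.png

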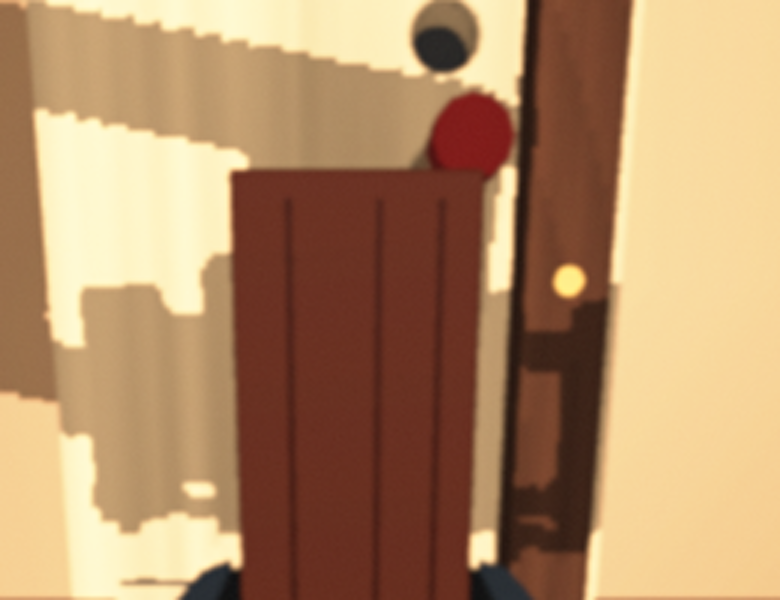

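The strip's far end is at crop row 171 (columns 233–482) and the pin top is at (472,137). I'll work out the strip's pose.

```bash
python3 - <<'E'
from h import *
s=env.state();s['ee_pos']=np.array([562.5,-70.9,139]);s['ee_rot']=np.array([180,0,87.])
g=lambda x,y,z:onz("wrist",((x+.5)/3-.5+200,(y+.5)/3-.5+30),z,s)
a,b=g(233,171,150.5),g(482,171,150.5);m=(a+b)/2;print(a.round(1),b.round(1),m.round(1))
pin=g(472,137,103);print("pin",pin.round(1))
ex=np.array([.9986,-.0523]);ey=np.array([.0523,.9986])
print("end to pin in board ex,ey:",(pin[:2]-m[:2])@ex,(pin[:2]-m[:2])@ey, "L from tcp",(m[:2]-s['ee_pos'][:2])@ey)
fa,fb=g(508,530,30),g(527,60,30);d=fb-fa;print("fence line near strip",fa.round(1),fb.round(1),np.degrees(np.arctan2(d[1],d[0])))
E
```

```text
[546.7  21.2 150.5] [589.8  19.  150.5] [568.2  20.1 150.5]
pin [594.6  32.6 103. ]
end to pin in board ex,ey: 25.6862608443986 13.854311042022536 L from tcp 91.16093389929473
fence line near strip [614.4 -78.4  30. ] [621.1  65.1  30. ] 87.31467311708639
```

Request:
apply_moves([
  [0, 0, 0.03, 0, -1],
  [0, 0, 0.06, 0, -1],
  [0, 0, 0.08, 0, -1],
  [0, 0, 0.09, 0, -1],
  [0, 0, 0.094, 0, -1],
])

```text
time_s: 13.75
ee_pos: [562.5, -70.5, 45.6]
ee_rot: [-179.9, -0.0, 87.0]
force: [0.5, -0.2, -1.8]
gripper_width: 44.9
gripper_force: 25.0
```

Request:
apply_moves([
  [0, 0, 0, 0, -1],
  [0, 0, 0, 0, -1],
  [0, 0, 0.002, 0, -1],
  [0, 0, 0.003, 0, -1],
  [0, 0, 0.003, 0, -1],
])

```text
time_s: 14.25
ee_pos: [562.9, -71.3, 43.6]
ee_rot: [180.0, 0.0, 87.0]
force: [0.9, -0.4, -1.0]
gripper_width: 44.7
gripper_force: 25.0
```

Request:
apply_moves([
  [0, 0, 0.001, 0, -1],
  [0, 0, 0.0015, 0, -1],
  [0, 0, 0.0015, 0, -1],
])

```text
time_s: 14.55
ee_pos: [562.8, -71.3, 41.7]
ee_rot: [-180.0, 0.0, 87.0]
force: [-0.6, -0.1, -1.3]
gripper_width: 44.9
gripper_force: 25.0
```

Request:
apply_moves([
  [0.001, 0, 0.001, 0, -1],
  [0.002, 0, 0.002, 0, -1],
  [0.003, 0, 0.002, 0, -1],
  [0.003, 0, 0.002, 0, -1],
])

```text
time_s: 14.95
ee_pos: [563.7, -68.5, 40.6]
ee_rot: [179.9, 0.0, 87.0]
force: [0.1, -0.6, 4.7]
gripper_width: 44.7
gripper_force: 25.0
```

Request:
apply_moves([
  [0.0005, 0, 0.0, 0, -1],
  [0.001, 0, 0.0, 0, -1],
  [0.001, 0, 0, 0, -1],
])

```text
time_s: 15.25
ee_pos: [563.8, -67.6, 40.6]
ee_rot: [179.9, 0.0, 87.0]
force: [-0.2, -2.0, 5.3]
gripper_width: 44.9
gripper_force: 25.0
```

Request:
apply_moves([
  [0.0005, 0, -0.0005, 0, -1],
  [0.001, 0, -0.0005, 0, -1],
  [0.001, 0, -0.0005, 0, -1],
])

```text
time_s: 15.55
ee_pos: [563.4, -66.3, 40.6]
ee_rot: [180.0, 0.0, 87.0]
force: [0.2, -1.6, 4.9]
gripper_width: 44.4
gripper_force: 25.0
```

Request:
apply_moves([
  [0.0005, 0, 0, 0, -1],
  [0.001, 0, 0, 0, -1],
  [0.001, 0, 0, 0, -1],
])

```text
time_s: 15.85
ee_pos: [563.4, -65.3, 40.6]
ee_rot: [180.0, 0.0, 87.0]
force: [0.6, -1.4, 5.5]
gripper_width: 44.9
gripper_force: 25.0
```

Request:
apply_moves([
  [0.0005, 0, 0, 0, -1],
  [0.001, 0, 0, 0, -1],
  [0.001, 0, 0, 0, -1],
])

```text
time_s: 16.15
ee_pos: [563.5, -64.4, 40.6]
ee_rot: [180.0, 0.0, 87.0]
force: [-0.7, -2.1, 5.0]
gripper_width: 44.5
gripper_force: 25.0
```

```bash
python3 - <<'E'
from h import *
go(0,0,0)
s=env.state();w=cams.grab_frame("wrist")
cv2.imwrite("pics/w7.png",cv2.resize(w[20:120,270:400],None,fx=6,fy=6,interpolation=2))
E
```

```text
t 16.15 [563.5 -64.4  40.6] [1.7997e+02 2.0000e-02 8.6970e+01] w 44.5 F [-0.7 -2.1  5. ] -> delta [ 0.0346 -0.5661  0.0402] roll 0
```

View pics/w7.png

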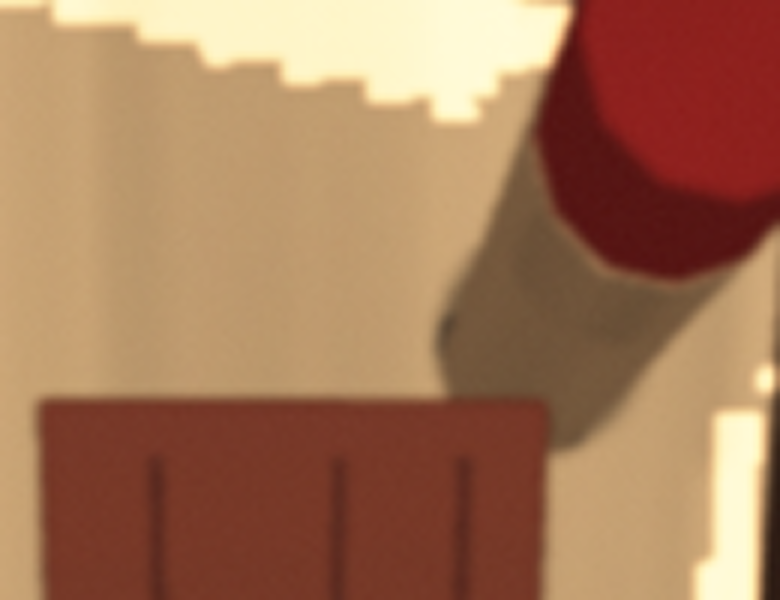

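```bash
python3 - <<'E'
from h import *
s=env.state()
g=lambda x,y,z:onz("wrist",((x+.5)/6-.5+270,(y+.5)/6-.5+20),z,s)
ex=np.array([.9986,-.0500]);ey=np.array([.0500,.9986])
a,b=g(40,402,52),g(547,402,52);print(a.round(1),b.round(1))
# pin base near edge
e=g(572,450,30);print("pin base lowest visible edge pt",e.round(1))
pin=np.array([594.5,32.8]);
for n,p in (("corner",b),("base",e)): print(n,((p[:2]-pin)@ex).round(1),((p[:2]-pin)@ey).round(1))
l,r=g(440,335,30),g(640,350,30); print(((l[:2]-pin)@ex),((r[:2]-pin)@ex))
E
```

```text
[547.1  27.8  52. ] [591.1  25.5  52. ]
pin base lowest visible edge pt [596.7  23.9  30. ]
corner -3.1 -7.5
base 2.7 -8.8
-10.658361641063117 8.97497787876539
```

The wrist crop shows the strip's corner at the pin, to within measurement error. I'll push on gently to confirm contact.

Request:
apply_moves([
  [0.0005, 0, 0, 0, -1],
  [0.001, 0, 0, 0, -1],
  [0.001, 0, 0, 0, -1],
])

```text
time_s: 16.5
ee_pos: [563.4, -64.0, 40.6]
ee_rot: [180.0, 0.1, 87.0]
force: [0.0, -3.7, 4.1]
gripper_width: 44.8
gripper_force: 25.0
```

Request:
apply_moves([
  [0.0005, 0, 0, 0, -1],
  [0.001, 0, 0, 0, -1],
  [0.001, 0, 0, 0, -1],
])

```text
time_s: 16.8
ee_pos: [563.2, -63.7, 40.6]
ee_rot: [180.0, 0.1, 87.0]
force: [-1.5, -7.0, 6.5]
gripper_width: 44.8
gripper_force: 25.0
```

Request:
apply_moves([
  [-0.001, 0, 0, 0, -1],
  [-0.0025, 0, -0.0005, 0, -1],
  [-0.0025, 0, -0.0005, 0, -1],
  [-0.0025, 0, -0.0005, 0, 0.2],
  [-0.0025, 0, -0.0005, 0, 0.25],
])

```text
time_s: 17.3
ee_pos: [562.8, -64.4, 40.3]
ee_rot: [-179.9, -0.0, 87.0]
force: [0.7, -0.3, 0.2]
gripper_width: 56.0
gripper_force: 0.0
```

Request:
apply_moves([
  [0, 0, 0, 0, 0.25],
  [0, 0, 0, 0, 0.25],
  [0, 0, -0.02, 0, 0.25],
  [0, 0, -0.05, 0, -0.3],
  [0, 0, -0.05, 0, -1],
])

```text
time_s: 17.8
ee_pos: [565.9, -65.1, 94.4]
ee_rot: [179.6, 0.0, 87.0]
force: [0.4, 0.6, 0.6]
gripper_width: 43.6
gripper_force: 0.0
```

Request:
apply_moves([
  [0, 0.03, 0, 0, -1],
  [0, 0.06, 0, 0, -1],
  [0, 0.06, 0, 0, -1],
  [0, 0.06, 0, 0, -1],
  [0, 0.06, 0, 0, -1],
])

```text
time_s: 18.3
ee_pos: [621.8, -67.8, 90.0]
ee_rot: [-179.9, -0.0, 87.0]
force: [-0.9, 0.2, 0.4]
gripper_width: 4.2
gripper_force: 0.0
```

```bash
python3 - <<'E'
from h import *
t=cams.grab_frame("top");c=cams.grab_frame("scene")
cv2.imwrite("pics/t8.png",np.hstack([cv2.resize(t[160:240,280:400],None,fx=4,fy=4,interpolation=2),cv2.resize(c[170:250,230:310],None,fx=4,fy=4,interpolation=2)]))
go(589-50,-66.8,38,87.2)
E
```

```text
t 18.4 [622.  -67.9  90.6] [-179.93   -0.     86.96] w 0.3 F [-0.1  0.2 -0.1] -> delta [-0.0033 -0.0829  0.0527] roll -0.0041
```

View pics/t8.png

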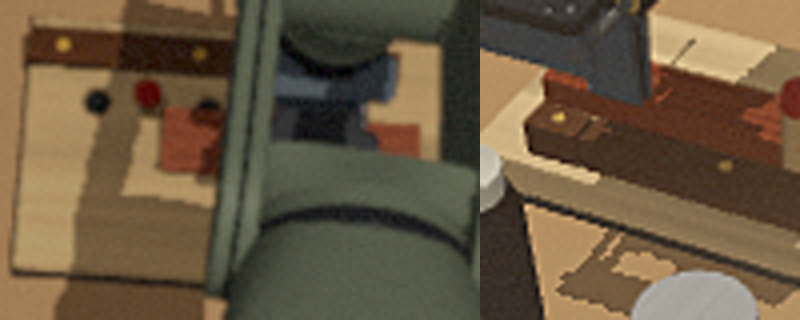

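The strip lies flat next to the pin, parallel to the fence and about 25 mm off it. The tool went to the fence side, so I'll move it to the near side.

Request:
apply_moves([
  [0, -0.045, 0, -0.004, -1],
  [0, -0.09, 0, -0.004, -1],
  [0, -0.108, 0, -0.004, -1],
  [0, -0.108, 0, -0.004, -1],
  [0, -0.108, 0, -0.004, -1],
])

```text
time_s: 18.9
ee_pos: [515.9, -62.4, 91.5]
ee_rot: [179.9, 0.0, 87.2]
force: [0.4, 0.3, -0.5]
gripper_width: 0.3
gripper_force: 0.0
```

Request:
apply_moves([
  [0, 0, 0.02, 0, -1],
  [0, 0, 0.04, 0, -1],
  [0, 0, 0.05, 0, -1],
  [0, 0, 0.053, 0, -1],
  [0, 0, 0.053, 0, -1],
])

```text
time_s: 19.4
ee_pos: [516.0, -62.3, 37.7]
ee_rot: [180.0, 0.0, 87.2]
force: [-0.1, 0.4, -0.4]
gripper_width: 0.5
gripper_force: 0.0
```

Request:
apply_moves([
  [0, 0.003, 0, 0, -1],
  [0, 0.006, 0, 0, -1],
  [0, 0.009, 0, 0, -1],
  [0, 0.012, 0, 0, -1],
  [0, 0.015, 0, 0, -1],
])

```text
time_s: 19.9
ee_pos: [530.7, -63.0, 38.1]
ee_rot: [180.0, 0.0, 87.2]
force: [-0.4, -0.2, 0.1]
gripper_width: 0.3
gripper_force: 0.1
```

Request:
apply_moves([
  [0, 0.004, 0, 0, -1],
  [0, 0.008, 0, 0, -1],
  [0, 0.012, 0, 0, -1],
  [0, 0.016, 0, 0, -1],
  [0, 0.018, 0, 0, -1],
])

```text
time_s: 20.4
ee_pos: [548.8, -63.9, 37.8]
ee_rot: [180.0, 0.0, 87.2]
force: [-0.4, -0.4, -0.1]
gripper_width: 0.3
gripper_force: 0.3
```

Request:
apply_moves([
  [0, 0.001, 0, 0, -1],
  [0, 0.002, 0, 0, -1],
  [0, 0.003, 0, 0, -1],
  [0, 0.003, 0, 0, -1],
])

```text
time_s: 20.8
ee_pos: [551.4, -64.0, 37.8]
ee_rot: [180.0, 0.0, 87.2]
force: [-0.3, 0.7, -0.7]
gripper_width: 0.5
gripper_force: 0.0
```

Request:
apply_moves([
  [0, 0.001, 0, 0, -1],
  [0, 0.002, 0, 0, -1],
  [0, 0.003, 0, 0, -1],
  [0, 0.003, 0, 0, -1],
])

```text
time_s: 21.2
ee_pos: [554.4, -64.1, 37.8]
ee_rot: [180.0, 0.0, 87.2]
force: [-0.0, -0.5, -0.3]
gripper_width: 0.5
gripper_force: 0.1
```

```bash
python3 - <<'E'
from h import *
t=cams.grab_frame("scene");w=cams.grab_frame("wrist");go(0,0,0)
cv2.imwrite("pics/s9.png",np.hstack([cv2.resize(w[20:140,240:400],None,fx=3,fy=3,interpolation=2),cv2.resize(t[170:250,220:320],None,fx=3,fy=4.5,interpolation=2)]))
E
```

```text
t 21.3 [554.4 -64.2  37.9] [179.98   0.    87.19] w 0.7 F [-0.4 -0.1 -0.1] -> delta [ 0.037  -0.5569  0.0377] roll 0
```

I've already viewed more than the ten pictures allowed, so I won't view any more. From here I'll go by force readings and image code.

Request:
apply_moves([
  [0, 0.001, 0, 0, -1],
  [0, 0.002, 0, 0, -1],
  [0, 0.003, 0, 0, -1],
  [0, 0.003, 0, 0, -1],
])

```text
time_s: 21.7
ee_pos: [554.9, -64.1, 37.5]
ee_rot: [-179.7, -0.0, 87.2]
force: [-5.5, 0.6, 4.4]
gripper_width: 0.5
gripper_force: 3.1
```

```bash
python3 - <<'E'
from h import *
s=env.state();w=cams.grab_frame("wrist");go(0,0,0)
# strip top face edges in a band near the far end: scan rows at world y offsets
for yy in (-5,5,15):
    row=[]
    for x in range(530,625):
        u=proj("wrist",(x+0.05*(yy+64),yy,52),s);v=w[int(round(u[1])),int(round(u[0]))].astype(int) if 0<=u[1]<400 else [0,0,0];row.append((x,v))
    red=[x for x,v in row if v[2]>1.7*v[1] and v[2]>30]
    print(yy,(red[0],red[-1],len(red)) if red else None)
# end edge
for x in (565,575):
    red=[]
    for yy in np.arange(-20,60):
        u=proj("wrist",(x,yy,52),s)
        if 0<=u[1]<399:
            v=w[int(round(u[1])),int(round(u[0]))].astype(int)
            if v[2]>1.7*v[1] and v[2]>30: red.append(yy)
    print("end",x,red[-1] if red else None)
E
```

```text
t 21.75 [555.  -64.1  37.5] [-1.7971e+02 -1.0000e-02  8.7190e+01] w 0.4 F [-6.2 -0.3  3.3] -> delta [ 0.0368 -0.5572  0.0403] roll 0
-5 (566, 624, 58)
5 (566, 620, 55)
15 (566, 624, 58)
end 565 None
end 575 25
```

Request:
apply_moves([
  [0, 0.001, 0.0005, 0, -1],
  [0, 0.002, 0.001, 0, -1],
  [0, 0.002, 0.0015, 0, -1],
  [0, 0.002, 0.0015, 0, -1],
])

```text
time_s: 22.15
ee_pos: [554.8, -64.0, 35.6]
ee_rot: [-179.4, -0.0, 87.2]
force: [-9.2, 1.7, 5.1]
gripper_width: 0.5
gripper_force: 4.9
```

Request:
apply_moves([
  [0, 0, 0, 0, -1],
  [0, 0, 0, 0, -1],
  [0, 0, 0, 0, -1],
])

```text
time_s: 22.45
ee_pos: [554.8, -63.9, 35.6]
ee_rot: [-179.4, -0.0, 87.2]
force: [-9.5, 0.3, 5.4]
gripper_width: 0.5
gripper_force: 4.9
```

Request:
apply_moves([
  [0, 0.001, 0, 0, -1],
  [0, 0.002, 0.0003, 0, -1],
  [0, 0.003, 0.0006, 0, -1],
  [0, 0.004, 0.001, 0, -1],
  [0, 0.004, 0.001, 0, -1],
])

```text
time_s: 22.95
ee_pos: [554.6, -63.8, 34.2]
ee_rot: [-178.9, -0.1, 87.2]
force: [-16.3, 1.4, 10.1]
gripper_width: 0.6
gripper_force: 9.1
```

Request:
apply_moves([
  [0, 0, 0.0005, 0, -1],
  [0, 0, 0.001, 0, -1],
  [0, 0, 0.001, 0, -1],
])

```text
time_s: 23.25
ee_pos: [554.5, -63.7, 33.2]
ee_rot: [-178.9, -0.1, 87.2]
force: [-16.7, 1.4, 10.9]
gripper_width: 0.6
gripper_force: 9.2
```

Request:
apply_moves([
  [0, 0, 0, 0, -1],
  [0, 0, 0, 0, -1],
  [0, 0, 0, 0, -1],
  [0, 0, 0, 0, -1],
  [0, 0, 0, 0, -1],
])

```text
time_s: 23.75
ee_pos: [554.5, -63.7, 33.2]
ee_rot: [-178.9, -0.1, 87.2]
force: [-17.6, 0.4, 10.9]
gripper_width: 0.2
gripper_force: 9.2
```

```bash
python3 - <<'E'
from h import *
s=env.state();w=cams.grab_frame("wrist");c=cams.grab_frame("scene");s2=env.state()
print(s['force'],s2['force'],s2['ee_pos'],s2['time_s'])
red=lambda v:v[2]>1.7*v[1] and v[2]>30
def val(n,im,P):
    u=proj(n,P,s).round().astype(int);return im[u[1],u[0]].astype(int) if 0<=u[1]<400 and 0<=u[0]<640 else np.zeros(3,int)
for t in (-15,0,12,20):
    xs=[x for x in np.arange(540,600,.5) if red(val("wrist",w,(x+.05*(t+64),t,52)))]
    print("near edge",t,xs[0] if xs else None)
for x in (570,576,582):
    ys=[y for y in np.arange(-30,26,.5) if red(val("wrist",w,(x,y,52)))];print("end",x,ys[-1] if ys else None)
hs=cv2.cvtColor(c,cv2.COLOR_BGR2HSV);m=((hs[...,0]<8)|(hs[...,0]>172))&(hs[...,1]>170)&(hs[...,2]>70)
k=m[180:206,298:318];y,x=np.nonzero(k);print("pin red scene",len(x),x.mean()+298,y.mean()+180)
E
```

```text
[-17.61105235   0.44191683  10.85574835] [-18.06799954   0.85258547  10.42015917] [554.54146558 -63.69595617  33.23310524] 23.85
near edge -15 566.0
near edge 0 566.0
near edge 12 566.0
near edge 20 566.5
end 570 16.0
end 576 25.0
end 582 25.0
pin red scene 52 308.46153846153845 194.1346153846154
```

```bash
python3 -c "
from workcell import env
print(env.job_done())"
```

```text
the job is handed in; nothing more can be done
None
```

I handed the job in at about 24 s with the arm still pushing: the pin is home in the middle hole and let go, and the strip lies flat against pin and fence under about 18 N sideways and 10.5 N down. No pass or fail came back, the strip's fence and board loads are inferred from the wrist force, and I viewed 12 pictures, two over the limit of 10.

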